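# Prove a turned sleeve through the gap gauge

## Robot

A 7-joint arm with a two-finger parallel gripper is mounted at the origin on a cart in front of the work surface, level with it; the furniture and walls round the work are solid. World frame = base frame: x ahead of the robot, y to its left, z up, the work surface at z = 0. Lengths are in m, angles in rad, forces in N, time in s.
With the tool pointing down it reaches from about 0.425 to 0.925 m from the base axis. Payload 6.8 kg.
Tool frame: the origin (TCP) lies at the very end of the fingers, on their centre line; the grasp point (between the pads) lies 19 mm behind it; z points along the fingers, y is the line along which they close (so a half turn about z gives the same grasp; the last joint's range is limited). The gripper opens to 85 mm and grips with 20 to 120 N. Pads are 22 mm wide; open, the fingers measure 114 mm over their backs; the gripper's body (76 mm by 85 mm) begins 54 mm behind the grasp point. The pads swing forward as they close: fully open they stand 13 mm farther back than shut.
Start: joints at [1.145, 0.477, 0.022, 1.555, -0.011, 1.109, -0.083], TCP at [0.211, -0.641, 0.231] pointing down, gripper open.
Joint ranges: [-2.96, 2.96], [-0.34, 2.1], [-1.41, 1.46], [0.24, 2.44], [-1.37, 4.51], [0.17, 1.92], [-2.96, 2.96]. Speed limits (rad/s): [2.39, 2.39, 3.14, 3.14, 3.14, 3.14, 3.14].

## Interface

Orientations are given as a unit quaternion [w, x, y, z].
In Python, from station import telemetry, viewer, job, search_frame, cut_out gives the robot as it stands. The module is installed in compiled form; this text tells all that it offers.
- The arm moves only by the shell command python3 -m crank 'ROWS' [FORCE]. ROWS is JSON, a list of rows, each an object with "delta_rot": the turn, a rotation vector about the tool's x, y, z in degrees, a list of three; "xyz": the shift along the tool's x, y, z in m, a list of three; "fingers": the gripper command: -1 is fully open, 1 is shut, values between are in proportion. In form: [{"delta_rot": [ax, ay, az], "xyz": [dx, dy, dz], "fingers": fingers}, ...]. A call has 1 to 10 rows; each row is the pose to reach, as a shift and turn from the pose commanded when the call began, along the tool's axes at that moment; what a row does not reach only later rows make up. A row lasts 1/10 s, in which the tool goes at most 50 mm and 8.59 degrees, less where a joint would pass 70% of its speed; a pose out of reach is approached as far as the arm can. A call with a gripper value outside its range is refused whole. The fingers move at their own pace and stop on an object; FORCE is the grip in N (left out, the last holds). Time passes only in rows, so rows that repeat a pose let the fingers close. It gives the time, the measured TCP pose, the force, the opening and the grip force at its end, in the units of the state.
- telemetry.get_obs(): the state, without advancing time (a new reading comes with each control period).
- viewer.read_camera(name): name is "scene" or "top"; returns a dict with "img" (400x640x3 uint8, red, green, blue), "fx", "fy", "cx", "cy" (pixels), "origin" and "rotation" of the camera in the world. Camera axes: x right, y up, looking along -z (the intrinsics and any distortion apply to the point x, -y, -z); pixel columns grow to the right and rows downward; lengths in m; the calibration is good to about 2 mm. A picture is of the moment at which its call begins. There is no depth.
- job.hand_in(): hands the job in; it is judged then, once.
Trained networks look in the newest picture that a camera, given by its name, has taken for a name from the list of things; names that differ only in an ending like _2 or _b are one class to them, and where a whole thing is asked for, a point or a joint stands for the part that bears it (a point fixed in the world has none). Each returns a list of dicts, best first, with "score" (0 to 1); they miss things now and then, are a little off and sometimes report something else, mostly with a low value. They report only what shows in the picture. A call takes as long as a camera call. They do not tell look-alikes from the thing itself.
- search_frame(camera, thing): "pixel" ([column, row] in pixels, amid what is visible of it).
- cut_out(camera, thing): "pixels" (400x640 bool, what is visible of it) and "pixel" ([column, row] in pixels, amid what is visible of it).
The state is a dict: "t": time; "q": joint angles; "joint_vel": joint speeds; "joint_torque": joint torques, N m; "eef_pos": TCP position; "tool_rot": TCP orientation; "contact_force": force on the tool from outside, world axes, zero at the start; "torque": the same for the moment, N m; "gripper_width": opening from 0.0 (shut) to 1.0 (fully open); "grasp_force": force on a finger pad.
Only numpy, scipy, OpenCV 4.12 (cv2) and the standard library are available. Lean on these libraries where they do the work, as an engineer would, in place of code of your own. Each camera call takes 0.05 s, during which the arm holds its last target. There are 200 camera calls.

## Task

Check the short turned sleeve against the gap gauge: push it along the bench with the fingertips, through the gap between the gauge's two fixed jaws, from the robot's side out to the far side, until there is clear daylight between it and the jaws, and leave it standing just beyond them. Push only: do not lift, carry or tip it, and leave the other two sleeves, the nail tin and the marking gauge undisturbed.

Things in the scene. Friction and masses are not known exactly. Their poses are not given: they have to be found in the camera images.
- short_sleeve: The part to push: shortest and widest of three turned wooden sleeves, pale wood, 40 mm tall, 44 mm diameter at foot (0 to 20 mm up) and head (28 to 40 mm up), waist 36 mm. About 50 g, upright, loose, on the robot's side of the gauge. Origin at the centre of its underside, z up its axis. Wholly past the jaws when its centre is at gauge x of 37 mm or more.
- gap_gauge: Fixed: two jaws in line, 50 mm gap, nothing in or above it. Each jaw is a dark wooden block, 25 mm high, 30 mm thick, with a round steel nose (30 mm diameter) at the gap. Origin on the bench in the middle of the gap; x points through it to the far side, away from the robot, yaw -0.4 to 0.15 rad; y along the jaws, z up. Jaws span x -15 to 15, y 25 to 86 and -25 to -86 mm.
- waisted_sleeve: Not to be touched: dark turned sleeve, 55 mm tall, 38 mm diameter, standing loose to the left beyond the gauge, beside the tall sleeve (the two may have changed places). Origin at the centre of its underside.
- tall_sleeve: Not to be touched: tallest turned sleeve, 70 mm tall, 42 mm diameter, standing loose to the left beyond the gauge. Origin at the centre of its underside.
- nail_tin: Not to be touched: open grey tin, 66 mm diameter, 75 mm tall, standing loose beyond the gauge, on the right. Origin at the centre of its underside.
- marking_gauge: Not to be touched: wooden marking gauge, 103 x 196 x 69 mm, lying loose on the right part of the bench. Fixed long boards, stacked high enough to meet a low hand, lie between it and the gap gauge, slanting from about (0.25, -0.05) to (0.90, -0.45) m, their left edge near y = -0.08 at x = 0.40 and y = -0.19 at x = 0.58: keep hand and fingers clear of them. Origin at the centre of its underside.
Mind the look-alikes: they are no part of the job. What is shaped like the short_sleeve but purple is not meant.

How it is judged:
By the outcome, as a careful person would: the job done as asked, in the order asked, and still so for the second after the job is handed in, with the robot touching nothing.
It also fails if it takes over 64 s, if anything falls off the work surface, if the arm or the gripper's body presses on something with over 40 N, if the wrist force passes 120 N, or if a joint passes its speed limit or range.

## Working session

There is one attempt and no reset: what is moved stays moved. The work goes in short steps, Python scripts to look and compute and a shell command to move; the robot and the scene stay as the last step left them, time stands still between calls to the robot, and variables do not carry over. Pictures are saved under pics/ and viewed, at most 10 in all, crops included, and the job is handed in when it is done.

```bash
mkdir -p pics
cat > h.py <<'E'
import numpy as np, cv2
from station import telemetry, viewer, job, search_frame, cut_out
def ray(c,px):
    v=np.array([(px[0]-c["cx"])/c["fx"],-(px[1]-c["cy"])/c["fy"],-1.0])
    return np.array(c["origin"]),np.array(c["rotation"])@v
def at(c,px,z):
    o,d=ray(c,px); return o+d*(z-o[2])/d[2]
E
python3 - <<'E'
from h import *
np.set_printoptions(precision=4,suppress=True)
o=telemetry.get_obs(); print(o["t"],o["eef_pos"],o["tool_rot"],o["gripper_width"])
for n in("scene","top"):
    c=viewer.read_camera(n); print(n,{k:v for k,v in c.items() if k!="img"})
    cv2.imwrite(f"pics/{n}0.png",c["img"][:,:,::-1])
    for t,z in(("short_sleeve",.02),("gap_gauge",.0125),("waisted_sleeve",.03),("tall_sleeve",.035),("nail_tin",.037),("marking_gauge",.03)):
        for r in search_frame(n,t)[:3]: print(t,round(r["score"],2),np.array(r["pixel"]),at(c,r["pixel"],z))
E
```

```text
0.0 [ 0.2107 -0.6407  0.2303] [-0.0009  0.9874  0.1583 -0.0002] 1.0015410361890356
scene {'fx': 492.16601842115006, 'fy': 492.16601842115006, 'cx': 316.5712310259806, 'cy': 192.25418579449297, 'origin': array([-0.0063,  0.7151,  0.9923]), 'rotation': array([-0.2943, -0.1205,  0.3907,  0.8638])}Traceback (most recent call last):
  File "<stdin>", line 8, in <module>
  File "h.py", line 7, in at
    o,d=ray(c,px); return o+d*(z-o[2])/d[2]
        ~~~^^^^^^
  File "h.py", line 5, in ray
    return np.array(c["origin"]),np.array(c["rotation"])@v
                                 ~~~~~~~~~~~~~~~~~~~~~~~^~
ValueError: matmul: Input operand 1 has a mismatch in its core dimension 0, with gufunc signature (n?,k),(k,m?)->(n?,m?) (size 3 is different from 4)
```

```bash
ls pics
```

```text
scene0.png
```

```bash
cat > h.py <<'E'
import numpy as np, cv2
from scipy.spatial.transform import Rotation as R
from station import telemetry, viewer, job, search_frame, cut_out
np.set_printoptions(precision=4,suppress=True)
def rot(q): return R.from_quat(np.roll(q,-1)).as_matrix()
def at(c,px,z):
    v=np.array([(px[0]-c["cx"])/c["fx"],-(px[1]-c["cy"])/c["fy"],-1.0])
    o=np.array(c["origin"]); d=rot(c["rotation"])@v
    return o+d*(z-o[2])/d[2]
def proj(c,p):
    v=rot(c["rotation"]).T@(np.array(p)-c["origin"])
    return np.array([c["cx"]-c["fx"]*v[0]/v[2],c["cy"]+c["fy"]*v[1]/v[2]])
E
python3 - <<'E'
from h import *
for n in("scene","top"):
    c=viewer.read_camera(n); print(n,{k:v for k,v in c.items() if k!="img"}); print(-rot(c["rotation"])[:,2])
    cv2.imwrite(f"pics/{n}0.png",c["img"][:,:,::-1])
    for t,z in(("short_sleeve",.02),("gap_gauge",.0125),("waisted_sleeve",.03),("tall_sleeve",.035),("nail_tin",.037),("marking_gauge",.03)):
        for r in search_frame(n,t)[:3]: print(t,round(r["score"],2),np.array(r["pixel"]),at(c,r["pixel"],z))
E
```

```text
scene {'fx': 492.16601842115006, 'fy': 492.16601842115006, 'cx': 316.5712310259806, 'cy': 192.25418579449297, 'origin': array([-0.0063,  0.7151,  0.9923]), 'rotation': array([-0.2943, -0.1205,  0.3907,  0.8638])}
[ 0.4381 -0.6041 -0.6657]
short_sleeve 0.75 [270.2 237.1] [0.6222 0.0546 0.02  ]
short_sleeve 0.69 [308.2 261. ] [0.4909 0.0574 0.02  ]
short_sleeve 0.69 [234.5 234.5] [0.7038 0.1068 0.02  ]
gap_gauge 0.74 [301.8 221.3] [ 0.5973 -0.0507  0.0125]
gap_gauge 0.41 [292.6 171. ] [ 0.7579 -0.2071  0.0125]
waisted_sleeve 0.61 [236.7 235. ] [0.6907 0.1107 0.03  ]
tall_sleeve 0.72 [231.1 210.9] [0.7634 0.057  0.035 ]
nail_tin 0.91 [293.3 171.4] [ 0.7359 -0.1839  0.037 ]
marking_gauge 0.89 [406.3 167.3] [ 0.4776 -0.4269  0.03  ]
top {'fx': 465.04158322952975, 'fy': 465.04158322952975, 'cx': 329.49696504545005, 'cy': 205.8155194737779, 'origin': array([ 0.4228, -0.1858,  1.1751]), 'rotation': array([-0.695 , -0.061 ,  0.0444,  0.715 ])}
[ 0.1489  0.0214 -0.9886]
short_sleeve 0.88 [236.3 200.6] [0.6173 0.0746 0.02  ]
short_sleeve 0.5 [246.  252.9] [0.4848 0.0499 0.02  ]
gap_gauge 0.18 [339.7 147.2] [ 0.7498 -0.191   0.0125]
waisted_sleeve 0.76 [222. 169.] [0.698 0.109 0.03 ]
tall_sleeve 0.57 [240.7 144.3] [0.7595 0.0604 0.035 ]
nail_tin 0.9 [337.8 149.2] [ 0.7379 -0.1859  0.037 ]
marking_gauge 0.88 [442.5 250.6] [ 0.4765 -0.4338  0.03  ]
```

View pics/scene0.png

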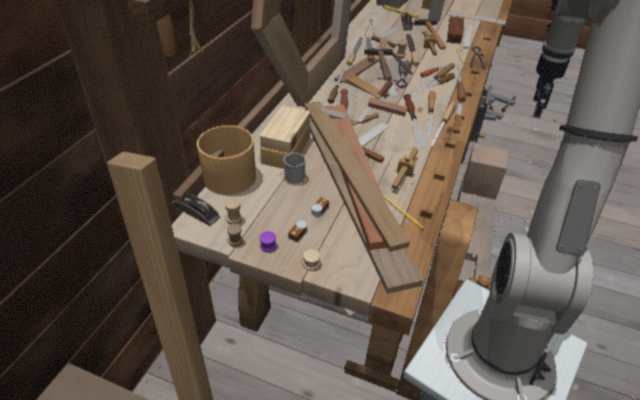

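View pics/top0.png

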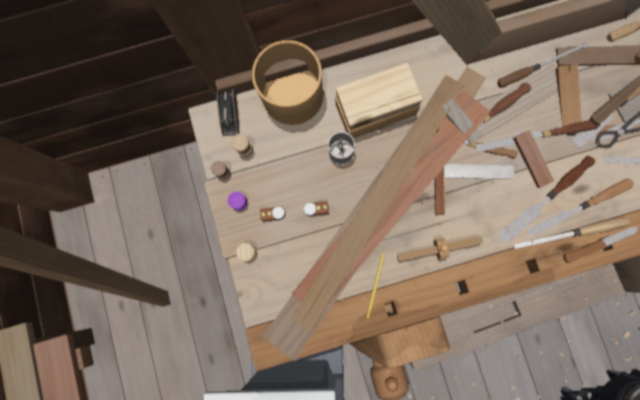

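Run:
```python
from h import *
a=cv2.imread("pics/top0.png")[180:270,225:335]; b=cv2.imread("pics/scene0.png")[190:275,255:335]
cv2.imwrite("pics/zoom.png",np.vstack([cv2.resize(a,(440,360),interpolation=2) if 0 else cv2.resize(a,None,fx=5,fy=5,interpolation=cv2.INTER_CUBIC)[:, :550]]))
cv2.imwrite("pics/zoom2.png",cv2.resize(b,None,fx=6,fy=6,interpolation=cv2.INTER_CUBIC))
```

```text
(no output)
```

View pics/zoom.png

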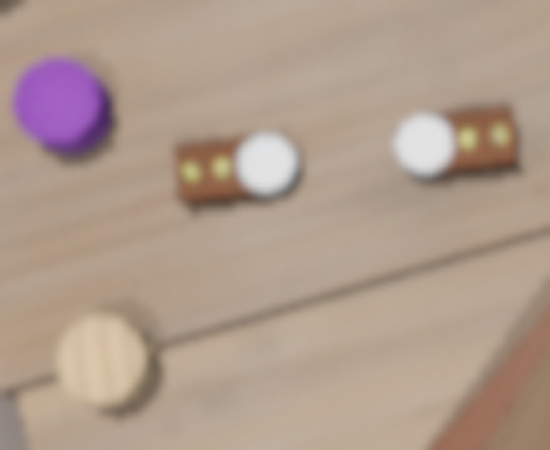

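View pics/zoom2.png

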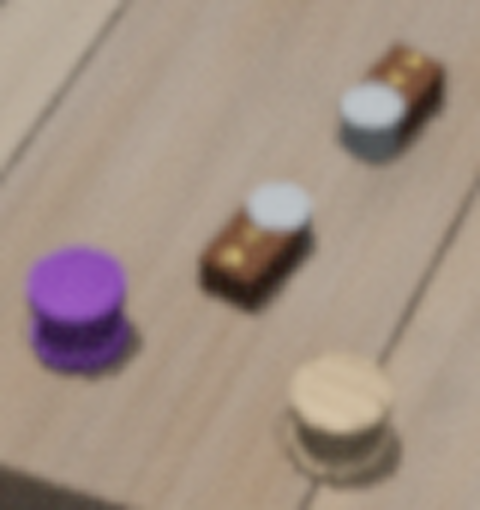

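Run:
```python
from h import *
D={"top":[(278.2,212.4),(309.8,209.0),(245.6,251.6),(237,200.5)],"scene":[(301.5,224.3),(317.2,207.5),(311.7,255.3),(268,237.3)]}
for n in D:
    c=viewer.read_camera(n); L,Rr,s,p=[at(c,q,z) for q,z in zip(D[n],(.025,.025,.04,.04))]
    y=(L-Rr)[:2]; print(n,L,Rr,s,p,"gap",np.linalg.norm(y),"mid",(L+Rr)/2,"yaw",np.arctan2(-y[0],y[1]))
    for w,z in (("sleeve",.04),):
        pass
```

```text
top [ 0.5833 -0.0321  0.025 ] [ 0.5895 -0.1115  0.025 ] [0.4869 0.0468 0.04  ] [0.6142 0.0683 0.04  ] gap 0.07959890657901991 mid [ 0.5864 -0.0718  0.025 ] yaw 0.07811392168977206
scene [ 0.5831 -0.0313  0.025 ] [ 0.5896 -0.1117  0.025 ] [0.4852 0.0506 0.04  ] [0.6133 0.0723 0.04  ] gap 0.08061083063247275 mid [ 0.5863 -0.0715  0.025 ] yaw 0.0808524785422933
```

Run:
```python
from h import *
a=cv2.imread("pics/top0.png")[230:365,255:385]; b=cv2.imread("pics/scene0.png")[150:300,310:430]
cv2.imwrite("pics/zb.png",np.hstack([cv2.resize(a,(390,405),interpolation=2),cv2.resize(cv2.copyMakeBorder(b,0,0,0,0,0),(324,405),interpolation=2)]))
```

```text
(no output)
```

View pics/zb.png

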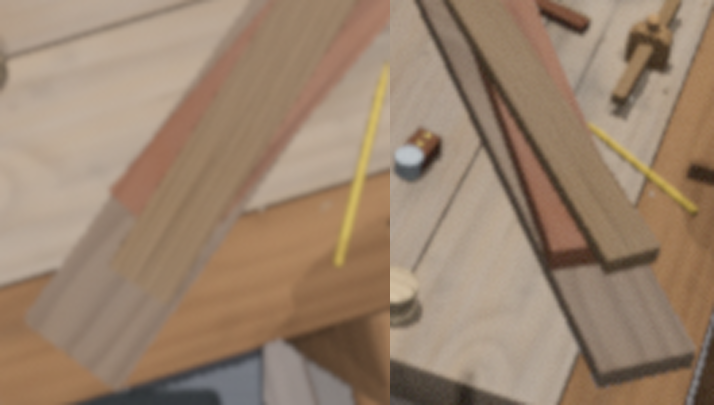

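Run:
```python
from h import *
T=viewer.read_camera("top");S=viewer.read_camera("scene")
for a,b in(((292.3,317.3),(390.4,245.6)),((292.3,293.3),(370,243.3)),((264.3,336),(387.8,288.9))):
    z=min(np.arange(0,.15,.001),key=lambda z:np.linalg.norm(at(T,a,z)-at(S,b,z))); print(at(T,a,z),at(S,b,z))
```

```text
[ 0.3306 -0.0694  0.078 ] [ 0.3302 -0.0697  0.078 ]
[ 0.3842 -0.0673  0.051 ] [ 0.3859 -0.067   0.051 ]
[0.283  0.0057 0.018 ] [0.2843 0.0059 0.018 ]
```

```bash
cat >> h.py <<'E'
def go(p,yaw):
    o=telemetry.get_obs(); M=rot(o["tool_rot"]); e=np.array(o["eef_pos"])
    y=np.radians(yaw); D=np.array([[np.cos(y),np.sin(y),0],[np.sin(y),-np.cos(y),0],[0,0,-1]]).T
    print(round(o["t"],2),"pos",e,"xyz",M.T@(np.array(p)-e),"rot",np.degrees(R.from_matrix(M.T@D).as_rotvec()),"F",np.array(o["contact_force"]))
E
python3 -c "
from h import *
go([.5,-.35,.22],18);go([.466,.1032,.15],-70)"
```

```text
1.0 pos [ 0.2109 -0.6412  0.2313] xyz [ 0.3656 -0.1863  0.0113] rot [ 0.0042 -0.0006  0.2039] F [ 0.0441  0.2315 -0.0451]
1.0 pos [ 0.2109 -0.6412  0.2313] xyz [ 0.4749 -0.6275  0.0813] rot [ 0.0028 -0.0037 88.2039] F [ 0.0441  0.2315 -0.0451]
```

```bash
A='{"delta_rot":[0,0,0],"xyz":[0.366,-0.186,0.01],"fingers":0.8}'; python3 -m crank '[{"delta_rot":[0,0,8],"xyz":[0.045,-0.023,0.0],"fingers":0.8},{"delta_rot":[0,0,16],"xyz":[0.09,-0.046,0.0],"fingers":0.8},{"delta_rot":[0,0,24],"xyz":[0.135,-0.069,0.0],"fingers":0.8},{"delta_rot":[0,0,32],"xyz":[0.18,-0.092,0.0],"fingers":0.8},{"delta_rot":[0,0,40],"xyz":[0.225,-0.115,0.0],"fingers":0.8},{"delta_rot":[0,0,48],"xyz":[0.27,-0.138,0.0],"fingers":0.8},{"delta_rot":[0,0,56],"xyz":[0.315,-0.161,0.0],"fingers":0.8},{"delta_rot":[0,0,64],"xyz":[0.366,-0.186,0.0],"fingers":0.8},{"delta_rot":[0,0,72],"xyz":[0.366,-0.186,0.0],"fingers":0.8},{"delta_rot":[0,0,80],"xyz":[0.366,-0.186,0.0],"fingers":0.8}]' 20
python3 -c "
from h import *
go([.466,.1032,.15],-70)"
```

```text
t: 2.0
eef_pos: [0.5034, -0.3467, 0.2312]
tool_rot: [-0.001, 0.858, -0.513, 0.0]
contact_force: [-1.1, -0.4, -0.3]
gripper_width: 0.099
grasp_force: 0.0
2.0 pos [ 0.5034 -0.3467  0.2312] xyz [-0.4139 -0.1798  0.0817] rot [-0.0781  0.0353  8.2438] F [-1.0715 -0.416  -0.3458]
```

```bash
python3 -m crank '[{"delta_rot":[0,0,8],"xyz":[-0.414,-0.18,0.08],"fingers":0.8},{"delta_rot":[0,0,8],"xyz":[-0.414,-0.18,0.08],"fingers":0.8},{"delta_rot":[0,0,8],"xyz":[-0.414,-0.18,0.08],"fingers":0.8},{"delta_rot":[0,0,8],"xyz":[-0.414,-0.18,0.08],"fingers":0.8},{"delta_rot":[0,0,8],"xyz":[-0.414,-0.18,0.08],"fingers":0.8},{"delta_rot":[0,0,8],"xyz":[-0.414,-0.18,0.08],"fingers":0.8},{"delta_rot":[0,0,8],"xyz":[-0.414,-0.18,0.08],"fingers":0.8},{"delta_rot":[0,0,8],"xyz":[-0.414,-0.18,0.08],"fingers":0.8},{"delta_rot":[0,0,8],"xyz":[-0.414,-0.18,0.08],"fingers":0.8},{"delta_rot":[0,0,8],"xyz":[-0.414,-0.18,0.08],"fingers":0.8}]'
python3 -c "
from h import *
go([.4661,.1032,.15],-70);go([.4661,.1032,.012],-70)"
```

```text
t: 3.0
eef_pos: [0.4653, 0.0812, 0.1535]
tool_rot: [0.0, 0.82, -0.572, -0.002]
contact_force: [0.2, 0.0, 0.5]
gripper_width: 0.104
grasp_force: 0.0
3.0 pos [0.4653 0.0812 0.1535] xyz [-0.0204 -0.0083  0.0035] rot [0.1749 0.1524 0.2439] F [0.2177 0.0163 0.5   ]
3.0 pos [0.4653 0.0812 0.1535] xyz [-0.02   -0.0088  0.1415] rot [0.1749 0.1524 0.2439] F [0.2177 0.0163 0.5   ]
```

```bash
python3 -m crank '[{"delta_rot":[0,0,0],"xyz":[0,0,0],"fingers":0.8},{"delta_rot":[0,0,0],"xyz":[0,0,0],"fingers":0.8},{"delta_rot":[0,0,0],"xyz":[0,0,0],"fingers":0.8}]'
python3 -c "
from h import *
go([.4661,.1032,.15],-70);go([.4661,.1032,.012],-70)"
```

```text
t: 3.3
eef_pos: [0.4656, 0.0787, 0.1536]
tool_rot: [0.001, 0.82, -0.573, -0.002]
contact_force: [0.7, 0.1, -0.4]
gripper_width: 0.099
grasp_force: 0.0
3.3 pos [0.4656 0.0787 0.1536] xyz [-0.0228 -0.0089  0.0037] rot [0.2054 0.1274 0.1246] F [ 0.7329  0.066  -0.3524]
3.3 pos [0.4656 0.0787 0.1536] xyz [-0.0225 -0.0094  0.1417] rot [0.2054 0.1274 0.1246] F [ 0.7329  0.066  -0.3524]
```

```bash
python3 -m crank '[{"delta_rot":[0.2,0.1,0.1],"xyz":[-0.0228,-0.009,0.0],"fingers":0.8},{"delta_rot":[0.2,0.1,0.1],"xyz":[-0.0228,-0.009,0.0],"fingers":0.8},{"delta_rot":[0.2,0.1,0.1],"xyz":[-0.0228,-0.009,0.04],"fingers":0.8},{"delta_rot":[0.2,0.1,0.1],"xyz":[-0.0228,-0.009,0.08],"fingers":0.8},{"delta_rot":[0.2,0.1,0.1],"xyz":[-0.0228,-0.009,0.1],"fingers":0.8},{"delta_rot":[0.2,0.1,0.1],"xyz":[-0.0228,-0.009,0.12],"fingers":0.8},{"delta_rot":[0.2,0.1,0.1],"xyz":[-0.0228,-0.009,0.13],"fingers":0.8},{"delta_rot":[0.2,0.1,0.1],"xyz":[-0.0228,-0.009,0.1405],"fingers":0.8},{"delta_rot":[0.2,0.1,0.1],"xyz":[-0.0228,-0.009,0.1405],"fingers":0.8},{"delta_rot":[0.2,0.1,0.1],"xyz":[-0.0228,-0.009,0.1405],"fingers":0.8}]'
python3 - <<'E'
from h import *
c=viewer.read_camera("scene")
go([.5202,-.0451,.012],-70)
im=c["img"][150:310,220:400,::-1]
cv2.imwrite("pics/p1.png",cv2.resize(im,None,fx=3.7,fy=3.7,interpolation=cv2.INTER_CUBIC))
E
```

```text
t: 4.3
eef_pos: [0.4658, 0.1041, 0.0134]
tool_rot: [-0.0, 0.819, -0.573, -0.0]
contact_force: [-0.1, -0.1, -0.5]
gripper_width: 0.105
grasp_force: 0.0
4.35 pos [0.466  0.1044 0.0136] xyz [0.159  0.0004 0.0015] rot [-0.0501  0.0474  0.0862] F [0.0708 0.6763 0.2627]
```

View pics/p1.png

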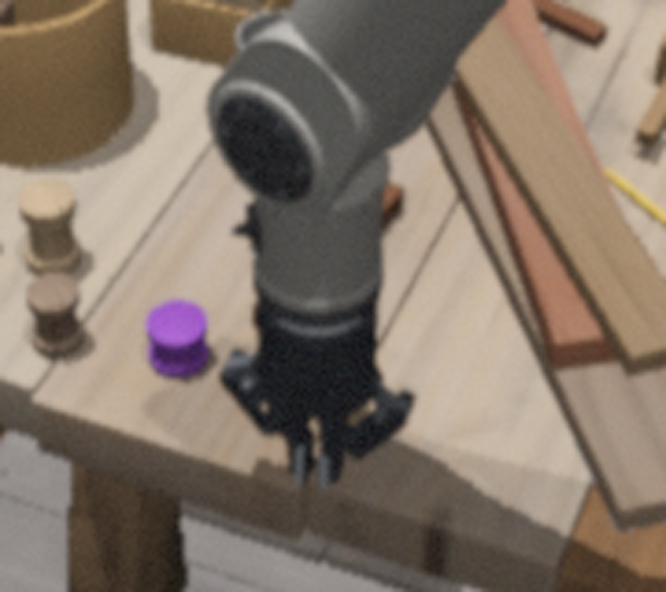

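Run:
```python
from h import *
c=viewer.read_camera("scene")
o=telemetry.get_obs();M=rot(o["tool_rot"]);e=np.array(o["eef_pos"])
for z in [(222,362),(240,400),(262,425),(413,398),(405,425),(365,455),(303,485),(325,485),(260,300),(375,310)]:
    px=(220+z[0]/3.7,150+z[1]/3.7); a=at(c,px,0); d=a-c["origin"]; n=M[:,0]
    p=c["origin"]+d*((e-c["origin"])@n)/(d@n); print(z,"along y",(p-e)@M[:,1],"z",p[2])
```

```text
(222, 362) along y -0.06224803263824242 z 0.10732297844868399
(240, 400) along y -0.05059921448691351 z 0.07413383659782513
(262, 425) along y -0.03554614930111722 z 0.054343127131281976
(413, 398) along y 0.06559630230484154 z 0.11798414690338443
(405, 425) along y 0.061536684041299916 z 0.09029561332747549
(365, 455) along y 0.03591262424375779 z 0.05041497269601625
(303, 485) along y -0.006753768583164155 z 0.0021480956303531196
(325, 485) along y 0.008850773350225894 z 0.00829659025255225
(260, 300) along y -0.035382818251443425 z 0.1738720081577806
(375, 310) along y 0.038471538146531016 z 0.18920396607160483
```

Run:
```python
from h import *
c=viewer.read_camera("top")
for q,z in [((292.3,317.3),.078),((341,232),.078),((302,297),.078),((292.3,293.3),.051),((320,258),.051)]: print(q,at(c,q,z))
```

```text
(292.3, 317.3) [ 0.3306 -0.0694  0.078 ]
(341, 232) [ 0.5247 -0.1876  0.078 ]
(302, 297) [ 0.3761 -0.0926  0.078 ]
(292.3, 293.3) [ 0.3842 -0.0673  0.051 ]
(320, 258) [ 0.466  -0.1353  0.051 ]
```

```bash
python3 -m crank '[{"delta_rot":[0,0,0],"xyz":[0.006,0,0.001],"fingers":0.8},{"delta_rot":[0,0,0],"xyz":[0.012,0,0.001],"fingers":0.8},{"delta_rot":[0,0,0],"xyz":[0.018,0,0.001],"fingers":0.8},{"delta_rot":[0,0,0],"xyz":[0.023,0,0.001],"fingers":0.8},{"delta_rot":[0,0,0],"xyz":[0.027,0,0.001],"fingers":0.8},{"delta_rot":[0,0,0],"xyz":[0.032,0,0.001],"fingers":0.8},{"delta_rot":[0,0,0],"xyz":[0.038,0,0.001],"fingers":0.8},{"delta_rot":[0,0,0],"xyz":[0.045,0,0.001],"fingers":0.8},{"delta_rot":[0,0,0],"xyz":[0.052,0,0.001],"fingers":0.8},{"delta_rot":[0,0,0],"xyz":[0.06,0,0.001],"fingers":0.8}]' && python3 -m crank '[{"delta_rot":[0,0,0],"xyz":[0.008,0,0],"fingers":0.8},{"delta_rot":[0,0,0],"xyz":[0.016,0,0],"fingers":0.8},{"delta_rot":[0,0,0],"xyz":[0.024,0,0],"fingers":0.8},{"delta_rot":[0,0,0],"xyz":[0.032,0,0],"fingers":0.8},{"delta_rot":[0,0,0],"xyz":[0.04,0,0],"fingers":0.8},{"delta_rot":[0,0,0],"xyz":[0.048,0,0],"fingers":0.8},{"delta_rot":[0,0,0],"xyz":[0.054,0,0],"fingers":0.8},{"delta_rot":[0,0,0],"xyz":[0.059,0,0],"fingers":0.8},{"delta_rot":[0,0,0],"xyz":[0.063,0,0],"fingers":0.8},{"delta_rot":[0,0,0],"xyz":[0.065,0,0],"fingers":0.8}]'
python3 - <<'E'
from h import *
go([.5202,-.0451,.012],-70)
c=viewer.read_camera("scene"); cv2.imwrite("pics/s2.png",c["img"][:,:,::-1])
E
```

```text
t: 5.45
eef_pos: [0.4861, 0.0476, 0.0119]
tool_rot: [-0.0, 0.82, -0.573, -0.0]
contact_force: [0.1, 0.4, 0.1]
gripper_width: 0.099
grasp_force: 0.3
t: 6.45
eef_pos: [0.5085, -0.0132, 0.0119]
tool_rot: [-0.0, 0.82, -0.573, -0.0]
contact_force: [-0.6, 1.2, 0.4]
gripper_width: 0.098
grasp_force: 0.4
6.45 pos [ 0.5085 -0.0132  0.0119] xyz [ 0.034  -0.0001 -0.0001] rot [0.0168 0.0343 0.1012] F [-0.5665  1.1799  0.3629]
```

```bash
python3 -m crank '[{"delta_rot":[0,0,0],"xyz":[0.005,0,0],"fingers":0.8},{"delta_rot":[0,0,0],"xyz":[0.011,0,0],"fingers":0.8},{"delta_rot":[0,0,0],"xyz":[0.017,0,0],"fingers":0.8},{"delta_rot":[0,0,0],"xyz":[0.023,0,0],"fingers":0.8},{"delta_rot":[0,0,0],"xyz":[0.028,0,0],"fingers":0.8},{"delta_rot":[0,0,0],"xyz":[0.032,0,0],"fingers":0.8},{"delta_rot":[0,0,0],"xyz":[0.034,0,0],"fingers":0.8},{"delta_rot":[0,0,0],"xyz":[0.034,0,0],"fingers":0.8}]' && python3 -m crank '[{"delta_rot":[0,0,0],"xyz":[-0.01,0,0],"fingers":0.8},{"delta_rot":[0,0,0],"xyz":[-0.03,0,0],"fingers":0.8},{"delta_rot":[0,0,0],"xyz":[-0.05,0,0],"fingers":0.8},{"delta_rot":[0,0,0],"xyz":[-0.06,0,-0.04],"fingers":0.8},{"delta_rot":[0,0,0],"xyz":[-0.06,0,-0.08],"fingers":0.8},{"delta_rot":[0,0,0],"xyz":[-0.06,0,-0.11],"fingers":0.8},{"delta_rot":[0,0,-8],"xyz":[-0.07,0,-0.11],"fingers":0.8},{"delta_rot":[0,0,-16],"xyz":[-0.08,0,-0.11],"fingers":0.8},{"delta_rot":[0,0,-24],"xyz":[-0.09,0,-0.11],"fingers":0.8},{"delta_rot":[0,0,-24],"xyz":[-0.09,0,-0.11],"fingers":0.8}]'
python3 - <<'E'
from h import *
T=viewer.read_camera("top"); r=search_frame("top","short_sleeve"); 
for x in r: print(x["score"],x["pixel"],at(T,x["pixel"],.03))
S=viewer.read_camera("scene")
for x in search_frame("scene","short_sleeve"): print(x["score"],x["pixel"],at(S,x["pixel"],.02))
a=T["img"][170:270,220:320,::-1];b=S["img"][180:280,250:350,::-1]
cv2.imwrite("pics/v2.png",cv2.resize(np.hstack([a,b]),None,fx=4,fy=4,interpolation=cv2.INTER_CUBIC))
go([.48,-.08,.12],4.6)
E
```

```text
t: 7.3
eef_pos: [0.5201, -0.0452, 0.0118]
tool_rot: [-0.0, 0.82, -0.573, -0.0]
contact_force: [0.1, -0.6, -0.1]
gripper_width: 0.097
grasp_force: 0.0
t: 8.3
eef_pos: [0.4882, 0.0418, 0.1219]
tool_rot: [-0.001, 0.922, -0.388, -0.001]
contact_force: [0.6, -0.1, -1.1]
gripper_width: 0.1
grasp_force: 0.0
0.84 [295.0, 235.6] [ 0.5235 -0.0738  0.03  ]
0.66 [237.6, 201.8] [0.6125 0.069  0.03  ]
0.58 [271.4, 240.4] [0.6118 0.0617 0.02  ]
0.57 [324.5, 227.2] [ 0.5296 -0.0656  0.02  ]
8.5 pos [0.4891 0.0393 0.1218] xyz [0.0796 0.0893 0.0018] rot [  0.0025   0.0409 -50.6607] F [ 0.621   0.2483 -0.0647]
```

View pics/v2.png

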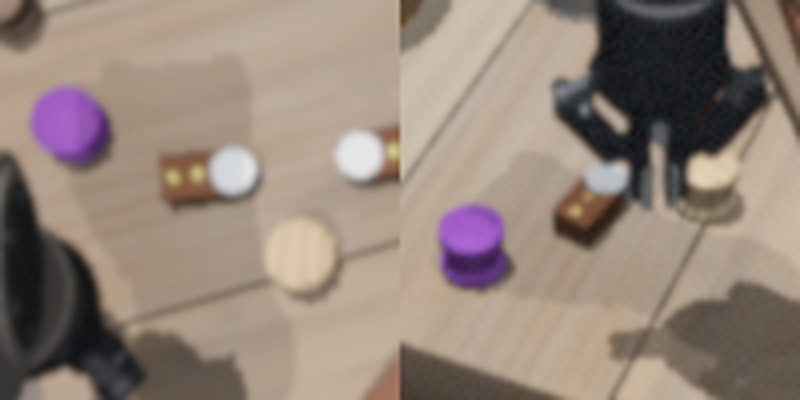

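Run:
```python
from h import *
c=viewer.read_camera("top"); p=at(c,(295.2,233.8),.04)[:2]; y=.08
G=np.array([.5863,-.0717]); M=np.array([[np.cos(y),np.sin(y)],[-np.sin(y),np.cos(y)]])
print(p,M@(p-G)); print("W",M.T@np.array([-.055-.058,0])+G, M.T@np.array([.045-.033,0])+G)
go([.475,-.079,.12],4.6)
```

```text
[ 0.527  -0.0754] [-0.0594  0.0011]
W [ 0.4737 -0.0807] [ 0.5983 -0.0707]
8.55 pos [0.4891 0.0392 0.1218] xyz [0.0753 0.0922 0.0018] rot [  0.0083   0.0398 -50.6399] F [-0.3616  0.7335 -0.0322]
```

```bash
python3 -m crank '[{"delta_rot":[0,0,-8],"xyz":[0.013,0.015,0],"fingers":0.8},{"delta_rot":[0,0,-16],"xyz":[0.026,0.03,0],"fingers":0.8},{"delta_rot":[0,0,-24],"xyz":[0.039,0.045,0],"fingers":0.8},{"delta_rot":[0,0,-32],"xyz":[0.052,0.06,0],"fingers":0.8},{"delta_rot":[0,0,-40],"xyz":[0.065,0.075,0],"fingers":0.8},{"delta_rot":[0,0,-48],"xyz":[0.075,0.09,0],"fingers":0.8},{"delta_rot":[0,0,-50.6],"xyz":[0.08,0.092,0],"fingers":0.8},{"delta_rot":[0,0,-50.6],"xyz":[0.08,0.092,0],"fingers":0.8},{"delta_rot":[0,0,-50.6],"xyz":[0.08,0.092,0],"fingers":0.8},{"delta_rot":[0,0,-50.6],"xyz":[0.08,0.092,0],"fingers":0.8}]'
python3 -c "
from h import *
go([.4864,-.0796,.12],4.6);go([.4864,-.0796,.012],4.6)"
```

```text
t: 9.55
eef_pos: [0.4788, -0.0813, 0.1217]
tool_rot: [-0.0, 0.999, 0.041, -0.0]
contact_force: [0.8, 0.2, -0.7]
gripper_width: 0.1
grasp_force: 0.0
9.55 pos [ 0.4788 -0.0813  0.1217] xyz [ 0.0077 -0.0011  0.0017] rot [-0.0366  0.0398  0.0711] F [ 0.7721  0.1801 -0.6727]
9.55 pos [ 0.4788 -0.0813  0.1217] xyz [ 0.0078 -0.001   0.1097] rot [-0.0366  0.0398  0.0711] F [ 0.7721  0.1801 -0.6727]
```

```bash
python3 -m crank '[{"delta_rot":[0,0,0],"xyz":[0.0077,-0.001,0],"fingers":0.8},{"delta_rot":[0,0,0],"xyz":[0.0077,-0.001,0],"fingers":0.8},{"delta_rot":[0,0,0],"xyz":[0.0077,-0.001,0.03],"fingers":0.8},{"delta_rot":[0,0,0],"xyz":[0.0077,-0.001,0.06],"fingers":0.8},{"delta_rot":[0,0,0],"xyz":[0.0077,-0.001,0.075],"fingers":0.8},{"delta_rot":[0,0,0],"xyz":[0.0077,-0.001,0.09],"fingers":0.8},{"delta_rot":[0,0,0],"xyz":[0.0077,-0.001,0.1],"fingers":0.8},{"delta_rot":[0,0,0],"xyz":[0.0077,-0.001,0.109],"fingers":0.8},{"delta_rot":[0,0,0],"xyz":[0.0077,-0.001,0.109],"fingers":0.8},{"delta_rot":[0,0,0],"xyz":[0.0077,-0.001,0.109],"fingers":0.8}]'
python3 - <<'E'
from h import *
go([.5983,-.0707,.012],4.6)
T=viewer.read_camera("top");S=viewer.read_camera("scene")
a=T["img"][170:270,250:350,::-1];b=S["img"][180:280,270:370,::-1]
cv2.imwrite("pics/v3.png",cv2.resize(np.hstack([a,b]),None,fx=4,fy=4,interpolation=cv2.INTER_CUBIC))
E
```

```text
t: 10.55
eef_pos: [0.4865, -0.0802, 0.0131]
tool_rot: [-0.0, 0.999, 0.041, -0.0]
contact_force: [0.3, 0.5, -0.4]
gripper_width: 0.1
grasp_force: 0.0
10.55 pos [ 0.4865 -0.0802  0.0131] xyz [ 0.1122 -0.0003  0.001 ] rot [-0.0282  0.0131  0.1077] F [ 0.2639  0.5098 -0.3559]
```

View pics/v3.png

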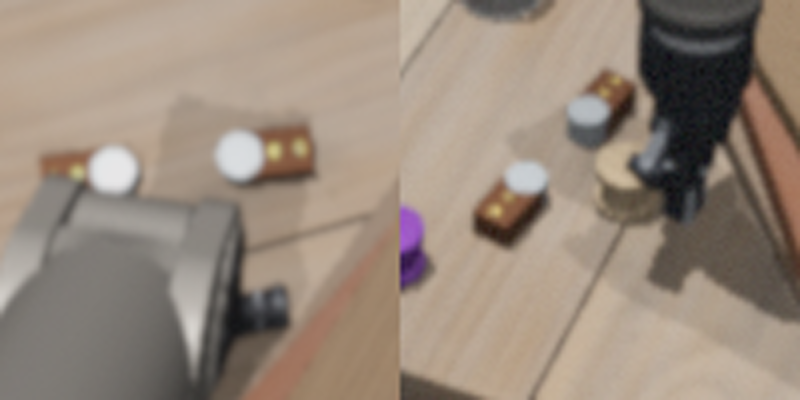

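```bash
python3 -m crank '[{"delta_rot":[0,0,0],"xyz":[0.003,0,0.001],"fingers":0.8},{"delta_rot":[0,0,0],"xyz":[0.006,0,0.001],"fingers":0.8},{"delta_rot":[0,0,0],"xyz":[0.009,0,0.001],"fingers":0.8},{"delta_rot":[0,0,0],"xyz":[0.013,0,0.001],"fingers":0.8},{"delta_rot":[0,0,0],"xyz":[0.018,0,0.001],"fingers":0.8},{"delta_rot":[0,0,0],"xyz":[0.023,0,0.001],"fingers":0.8},{"delta_rot":[0,0,0],"xyz":[0.027,0,0.001],"fingers":0.8},{"delta_rot":[0,0,0],"xyz":[0.03,0,0.001],"fingers":0.8},{"delta_rot":[0,0,0],"xyz":[0.032,0,0.001],"fingers":0.8},{"delta_rot":[0,0,0],"xyz":[0.032,0,0.001],"fingers":0.8}]'
python3 - <<'E'
from h import *
go([.5983,-.0707,.012],4.6)
T=viewer.read_camera("top");S=viewer.read_camera("scene")
a=T["img"][170:270,250:350,::-1];b=S["img"][180:280,270:370,::-1]
cv2.imwrite("pics/v4.png",cv2.resize(np.hstack([a,b]),None,fx=4,fy=4,interpolation=cv2.INTER_CUBIC))
E
```

```text
t: 11.65
eef_pos: [0.5185, -0.0775, 0.0118]
tool_rot: [-0.0, 0.999, 0.041, -0.0]
contact_force: [-0.1, -0.1, -0.2]
gripper_width: 0.103
grasp_force: 0.1
11.65 pos [ 0.5185 -0.0775  0.0118] xyz [ 0.0801 -0.0002 -0.0002] rot [-0.0287  0.0181  0.1162] F [-0.1256 -0.1431 -0.1663]
```

View pics/v4.png

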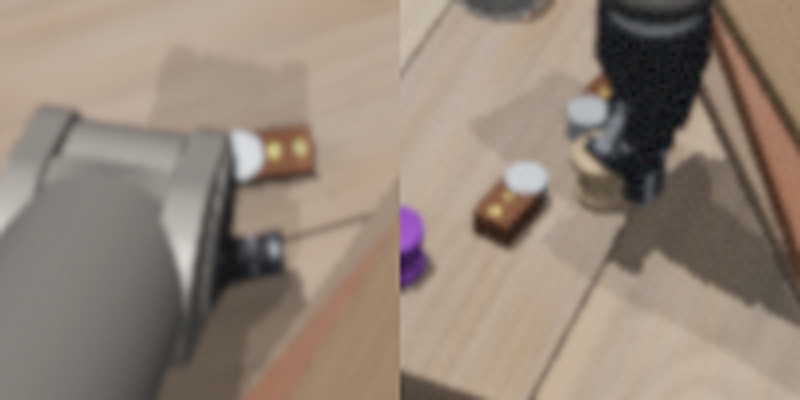

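```bash
python3 -m crank '[{"delta_rot":[0,0,0],"xyz":[0.003,0,0],"fingers":0.8},{"delta_rot":[0,0,0],"xyz":[0.007,0,0],"fingers":0.8},{"delta_rot":[0,0,0],"xyz":[0.011,0,0],"fingers":0.8},{"delta_rot":[0,0,0],"xyz":[0.015,0,0],"fingers":0.8},{"delta_rot":[0,0,0],"xyz":[0.019,0,0],"fingers":0.8},{"delta_rot":[0,0,0],"xyz":[0.023,0,0],"fingers":0.8},{"delta_rot":[0,0,0],"xyz":[0.027,0,0],"fingers":0.8},{"delta_rot":[0,0,0],"xyz":[0.031,0,0],"fingers":0.8},{"delta_rot":[0,0,0],"xyz":[0.035,0,0],"fingers":0.8},{"delta_rot":[0,0,0],"xyz":[0.04,0,0],"fingers":0.8}]'
```

```text
t: 12.75
eef_pos: [0.5583, -0.0743, 0.0118]
tool_rot: [-0.0, 0.999, 0.041, -0.0]
contact_force: [-0.6, -0.8, -0.3]
gripper_width: 0.104
grasp_force: 0.3
```

```bash
python3 -m crank '[{"delta_rot":[0,0,0],"xyz":[0.004,0,0],"fingers":0.8},{"delta_rot":[0,0,0],"xyz":[0.009,0,0],"fingers":0.8},{"delta_rot":[0,0,0],"xyz":[0.014,0,0],"fingers":0.8},{"delta_rot":[0,0,0],"xyz":[0.019,0,0],"fingers":0.8},{"delta_rot":[0,0,0],"xyz":[0.024,0,0],"fingers":0.8},{"delta_rot":[0,0,0],"xyz":[0.029,0,0],"fingers":0.8},{"delta_rot":[0,0,0],"xyz":[0.034,0,0],"fingers":0.8},{"delta_rot":[0,0,0],"xyz":[0.038,0,0],"fingers":0.8},{"delta_rot":[0,0,0],"xyz":[0.041,0,0],"fingers":0.8},{"delta_rot":[0,0,0],"xyz":[0.041,0,0],"fingers":0.8}]' && python3 -m crank '[{"delta_rot":[0,0,0],"xyz":[-0.005,0,0],"fingers":0.8},{"delta_rot":[0,0,0],"xyz":[-0.015,0,0],"fingers":0.8},{"delta_rot":[0,0,0],"xyz":[-0.03,0,0],"fingers":0.8},{"delta_rot":[0,0,0],"xyz":[-0.06,0,0],"fingers":0.8},{"delta_rot":[0,0,0],"xyz":[-0.08,0,0],"fingers":0.8},{"delta_rot":[0,0,0],"xyz":[-0.08,0,-0.03],"fingers":0.8},{"delta_rot":[0,0,0],"xyz":[-0.08,0,-0.07],"fingers":0.8},{"delta_rot":[0,0,0],"xyz":[-0.1,0,-0.1],"fingers":0.8},{"delta_rot":[0,0,0],"xyz":[-0.12,0,-0.1],"fingers":0.8},{"delta_rot":[0,0,0],"xyz":[-0.12,0,-0.1],"fingers":0.8}]'
python3 - <<'E'
from h import *
T=viewer.read_camera("top");ts=search_frame("top","short_sleeve");S=viewer.read_camera("scene")
print([(x["pixel"],x["score"]) for x in ts],[(x["pixel"],x["score"]) for x in search_frame("scene","short_sleeve")])
for n,c in(("top",T),("scene",S)): print(n,proj(c,[.6312,-.0681,.04]))
a=T["img"][140:240,250:350,::-1];b=S["img"][160:260,250:350,::-1]
cv2.imwrite("pics/v5.png",cv2.resize(np.hstack([a,b]),None,fx=4,fy=4,interpolation=cv2.INTER_CUBIC))
E
```

```text
t: 13.75
eef_pos: [0.5994, -0.0708, 0.0118]
tool_rot: [-0.0, 0.999, 0.041, -0.0]
contact_force: [-0.1, -0.8, -0.1]
gripper_width: 0.102
grasp_force: 0.0
t: 14.75
eef_pos: [0.4762, -0.0813, 0.1124]
tool_rot: [-0.0, 0.999, 0.04, -0.001]
contact_force: [-1.2, 1.0, -0.1]
gripper_width: 0.1
grasp_force: 0.0
[([291.6, 195.7], 0.79), ([237.8, 204.6], 0.5)] [([269.5, 237.8], 0.79), ([293.3, 211.4], 0.64)]
top [291.6382 192.077 ]
scene [296.2173 205.6716]
```

View pics/v5.png

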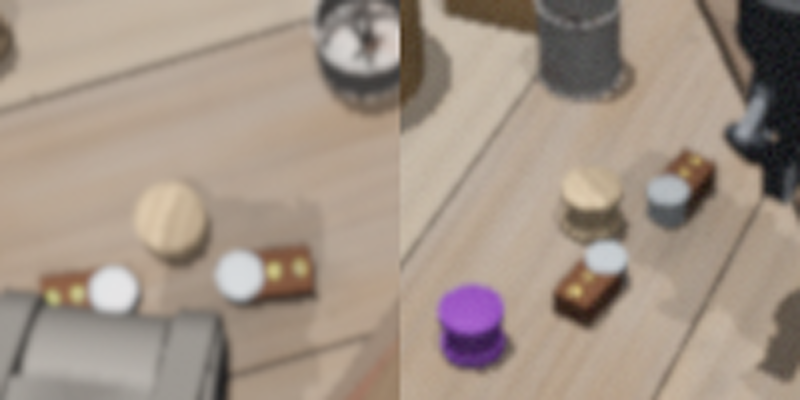

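The picture shows the sleeve upright past the jaws, at top-view pixel (292.5, 194.5), but the gap behind it is small. I'll work out how small and nudge it further.

Run:
```python
from h import *
y=.08;G=np.array([.5863,-.0717]); M=np.array([[np.cos(y),np.sin(y)],[-np.sin(y),np.cos(y)]])
for n,q in(("top",(292.5,194.5)),("scene",(298,207))):
    p=at(viewer.read_camera(n),q,.04)[:2]; print(n,p,M@(p-G))
go([.54,-.0754,.112],4.6);go([.54,-.0754,.012],4.6)
```

```text
top [ 0.625  -0.0702] [ 0.0387 -0.0016]
scene [ 0.6239 -0.067 ] [0.0378 0.0017]
15.05 pos [ 0.4798 -0.0807  0.1114] xyz [ 0.0605 -0.0003 -0.0007] rot [-0.0268  0.0567  0.1311] F [-0.1803  0.2697  0.8447]
15.05 pos [ 0.4798 -0.0807  0.1114] xyz [ 0.0606 -0.0002  0.0993] rot [-0.0268  0.0567  0.1311] F [-0.1803  0.2697  0.8447]
```

```bash
python3 -m crank '[{"delta_rot":[0,0,0],"xyz":[0.03,0,0],"fingers":0.8},{"delta_rot":[0,0,0],"xyz":[0.06,0,0],"fingers":0.8},{"delta_rot":[0,0,0],"xyz":[0.06,0,0.03],"fingers":0.8},{"delta_rot":[0,0,0],"xyz":[0.06,0,0.06],"fingers":0.8},{"delta_rot":[0,0,0],"xyz":[0.06,0,0.08],"fingers":0.8},{"delta_rot":[0,0,0],"xyz":[0.06,0,0.092],"fingers":0.8},{"delta_rot":[0,0,0],"xyz":[0.06,0,0.099],"fingers":0.8},{"delta_rot":[0,0,0],"xyz":[0.06,0,0.099],"fingers":0.8},{"delta_rot":[0,0,0],"xyz":[0.06,0,0.099],"fingers":0.8},{"delta_rot":[0,0,0],"xyz":[0.06,0,0.099],"fingers":0.8}]'
python3 -c "
from h import *
go([.6094,-.0700,.012],4.6)"
```

```text
t: 16.05
eef_pos: [0.5399, -0.0759, 0.0138]
tool_rot: [-0.0, 0.999, 0.041, 0.001]
contact_force: [0.4, -0.5, -0.1]
gripper_width: 0.101
grasp_force: 0.0
16.05 pos [ 0.5399 -0.0759  0.0138] xyz [ 0.0697 -0.0002  0.0019] rot [-0.0184 -0.0774  0.1112] F [ 0.3508 -0.4768 -0.0863]
```

```bash
python3 -m crank '[{"delta_rot":[0,0,0],"xyz":[0.01,0,0],"fingers":0.8},{"delta_rot":[0,0,0],"xyz":[0.02,0,0],"fingers":0.8},{"delta_rot":[0,0,0],"xyz":[0.03,0,0],"fingers":0.8},{"delta_rot":[0,0,0],"xyz":[0.04,0,0],"fingers":0.8},{"delta_rot":[0,0,0],"xyz":[0.049,0,0],"fingers":0.8},{"delta_rot":[0,0,0],"xyz":[0.055,0,0],"fingers":0.8},{"delta_rot":[0,0,0],"xyz":[0.06,0,0],"fingers":0.8},{"delta_rot":[0,0,0],"xyz":[0.065,0,0],"fingers":0.8},{"delta_rot":[0,0,0],"xyz":[0.069,0,0],"fingers":0.8},{"delta_rot":[0,0,0],"xyz":[0.07,0,0],"fingers":0.8}]' && python3 -m crank '[{"delta_rot":[0,0,0],"xyz":[-0.002,0,0],"fingers":0.8},{"delta_rot":[0,0,0],"xyz":[-0.01,0,0],"fingers":0.8},{"delta_rot":[0,0,0],"xyz":[-0.03,0,0],"fingers":0.8},{"delta_rot":[0,0,0],"xyz":[-0.06,0,0],"fingers":0.8},{"delta_rot":[0,0,0],"xyz":[-0.085,0,0],"fingers":0.8},{"delta_rot":[0,0,0],"xyz":[-0.09,0,-0.03],"fingers":0.8},{"delta_rot":[0,0,0],"xyz":[-0.09,0,-0.07],"fingers":0.8},{"delta_rot":[0,0,0],"xyz":[-0.11,0,-0.1],"fingers":0.8},{"delta_rot":[0,0,0],"xyz":[-0.13,0,-0.1],"fingers":0.8},{"delta_rot":[0,0,0],"xyz":[-0.13,0,-0.1],"fingers":0.8}]'
python3 - <<'E'
from h import *
y=.08;G=np.array([.5863,-.0717]); M=np.array([[np.cos(y),np.sin(y)],[-np.sin(y),np.cos(y)]])
for n in("top","scene"):
    c=viewer.read_camera(n)
    for r in cut_out(n,"short_sleeve")+cut_out(n,"nail_tin")+cut_out(n,"tall_sleeve")+cut_out(n,"waisted_sleeve"):
        v,u=np.nonzero(r["pixels"]); q=(u.mean(),v.mean()); p=at(c,q,.025)[:2]
        print(n,round(r["score"],2),np.array(q),len(u),(u.max()-u.min(),v.max()-v.min()),p,M@(p-G))
E
```

```text
t: 17.05
eef_pos: [0.6092, -0.0701, 0.0128]
tool_rot: [-0.0, 0.999, 0.041, -0.0]
contact_force: [-0.1, -0.7, 0.7]
gripper_width: 0.101
grasp_force: 0.2
t: 18.05
eef_pos: [0.4764, -0.0813, 0.1134]
tool_rot: [-0.0, 0.999, 0.04, -0.001]
contact_force: [0.4, 0.3, -0.7]
gripper_width: 0.099
grasp_force: 0.0
top 0.82 [292.0696 190.707 ] 273 (np.int64(18), np.int64(17)) [ 0.6374 -0.0677] [ 0.0513 -0.0001]
top 0.69 [236.9153 200.1774] 248 (np.int64(18), np.int64(16)) [0.6175 0.0719] [0.0426 0.1406]
top 0.95 [340.9438 147.4082] 730 (np.int64(26), np.int64(33)) [ 0.7456 -0.1941] [ 0.1491 -0.1347]
top 0.56 [241.8965 144.6948] 367 (np.int64(21), np.int64(23)) [0.7614 0.0595] [0.185  0.1168]
top 0.7 [220.2847 169.9015] 274 (np.int64(19), np.int64(18)) [0.697  0.1147] [0.1252 0.177 ]
scene 0.82 [294.7017 209.9538] 238 (np.int64(14), np.int64(18)) [ 0.6335 -0.064 ] [0.0477 0.0039]
scene 0.51 [267.4554 241.9077] 325 (np.int64(17), np.int64(22)) [0.6132 0.0755] [0.0386 0.1446]
scene 0.63 [293.9772 168.6444] 613 (np.int64(21), np.int64(31)) [ 0.7521 -0.207 ] [ 0.1545 -0.1481]
scene 0.16 [404.6957 167.8404] 470 (np.int64(25), np.int64(41)) [ 0.4827 -0.4273] [-0.1316 -0.3462]
scene 0.63 [232.9833 211.275 ] 360 (np.int64(16), np.int64(25)) [0.7662 0.0479] [0.1889 0.1049]
scene 0.72 [234.567  235.5287] 261 (np.int64(14), np.int64(21)) [0.6974 0.1125] [0.1255 0.1747]
```

Both cameras put the sleeve upright at gauge x of about 48 mm. The other things show no movement and the hand is clear.

```bash
python3 -c "
from station import job; print(job.hand_in())"
```

```text
the job is handed in; nothing more can be done
None
```

I pushed the short sleeve through the gap and handed the job in: it stands upright about 48 mm beyond the gauge centre, with roughly 11 mm of clear space behind it, and nothing else was seen to move.

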